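Hang the change pail on the counter's double hook

TASK

Hang the open steel change pail by its handle on the double hook of the stand on the shop counter: the handle's bar lies in both prongs and the pail hangs free and still. Leave the lidded steel tin, which also has a handle, standing where it is.

Things in the scene. Friction and masses are not known exactly. Their poses are not given: they have to be found in the camera images.
- pail: Change pail: empty open round steel bucket, 0.3 kg, 90 mm tall, 120 mm wide at the rim, 96 at the foot. A rigid upright steel handle (does not fold) arches over it in its y-z plane, legs spreading to 148 mm apart at the top (138 clear inside), joined by a straight level bar along y, 10 mm thick, 80 mm above the rim. Origin: centre of underside; z up. Same after a half turn.
- pail_bar (a point): Middle of the handle's bar on its centre line, 170 mm straight above the pail's origin; axes as the pail's (y along the bar, straight for 124 mm). Grip here from above, fingers closing along x; the prongs then pass one on each side of the fingers.
- rack_seat (a point): Where the bar's middle rests on the fixed dark steel stand's double hook, 230 mm up. Two 8 mm prongs at y = +-38 mm come from a post at x = +115 and point to -x (roughly to the robot). Each dips to -15 mm (underside) here; tips at x = -27 rise to z = +22. Bring the bar in from -x, its centre 30 to 55 mm above here, rim under the prongs, then lower. Nothing is above; base plate 10 mm thick.
- tin: Lidded tin, to be left alone: closed two-tier round steel lunch carrier, 102 mm across, 101 mm tall, 0.5 kg, with an upright handle along its y axis, top 154 mm above the counter, 124 mm wide over all. Origin: centre of underside; z up.
Not all that is in view belongs to the job. Leave any pink look-alike of the pail alone.

How it is judged:
By the outcome, as a careful person would: the job done as asked, in the order asked, and still so for the second after the job is handed in, with the robot touching nothing.
It also fails if it takes over 48 s, if anything falls off the work surface, if the arm or the gripper's body presses on something with over 40 N, if the wrist force passes 120 N, or if a joint passes its speed limit or range.

ROBOT

A 6-joint arm with a two-finger parallel gripper is mounted at the origin on the work surface. World frame = base frame: x ahead of the robot, y to its left, z up, the work surface at z = 0. Lengths are in mm, angles in rad, forces in N, time in s.
With the tool pointing down it reaches from about 325 to 850 mm from the base axis. Payload 4.4 kg.
Tool frame: the origin (TCP) lies between the finger pads; the fingertips stand 22 mm ahead of it and the grasp point (between the pads) lies 3 mm ahead of it; z points along the fingers, y is the line along which they close (so a half turn about z gives the same grasp; the last joint's range is limited). The gripper opens to 94 mm and grips with 3 to 60 N. Pads are 16 mm wide; open, the fingers measure 119 mm over their backs; the gripper's body (75 mm by 177 mm) begins 78 mm behind the grasp point.
Start: joints at [-1.381, 0.207, 1.542, -0, 1.393, -0.15], TCP at [191.634, -542.129, 227.447] pointing down, gripper open.
Joint ranges: [-2.73, 2.73], [-0.86, 2.22], [0.23, 2.46], [-1.11, 4.25], [0.08, 2.63], [-2.82, 2.82]. Speed limits (rad/s): [2.79, 2.79, 3.14, 3.14, 3.14, 3.14].

INTERFACE

Orientations are given as a unit quaternion [w, x, y, z].
In Python, from cell import arm gives the robot as it stands. The module is installed in compiled form; this text tells all that it offers.
- The arm moves only by the tool jog_arm, never from a script. Its arguments are lists of equal length, an entry for each row: "linear": the shift along the world's x, y, z in mm, a list of three; "delta_rot": the turn, a rotation vector about the world's x, y, z in degrees, a list of three. A call has 1 to 12 rows; each row is the pose to reach, as a shift and turn from the pose commanded when the call began; what a row does not reach only later rows make up. A row lasts 1/8 s, in which the tool goes at most 62.5 mm and 10.7 degrees, less where a joint would pass 70% of its speed; a pose out of reach is approached as far as the arm can. A call with a gripper value outside its range is refused whole. "fingers" is the gripper command: -1 is shut, 1 is fully open, values between are in proportion, set as the call begins (left out, the last holds). The fingers move at their own pace and stop on an object; "grip_force" is the grip in N (left out, the last holds). Time passes only in rows, so rows that repeat a pose let the fingers close. It gives the time, the measured TCP pose, the force, the opening and the grip force at its end, in the units of the state.
- arm.get_obs(): the state, without advancing time (a new reading comes with each control period).
- arm.camera(name): name is "scene" or "top"; returns a dict with "img" (480x640x3 uint8, red, green, blue), "camera_matrix" (3x3 intrinsics, pixels), "xyz" and "rotation" of the camera in the world. Camera axes: x right, y down, z forward; pixel columns grow to the right and rows downward; lengths in mm; the calibration is good to about 2 mm. A picture is of the moment at which its call begins. There is no depth.
- arm.job_done(): hands the job in; it is judged then, once.
The state is a dict: "t": time; "q": joint angles; "qd": joint speeds; "effort": joint torques, N m; "position": TCP position; "orientation": TCP orientation; "contact_force": force on the tool from outside, world axes, zero at the start; "moment": the same for the moment, N m; "finger_gap": finger opening in mm; "gripper_force": force on a finger pad.
Only numpy, scipy, OpenCV 4.12 (cv2) and the standard library are available. Lean on these libraries where they do the work, as an engineer would, in place of code of your own. Each camera call takes 0.05 s, during which the arm holds its last target. There are 200 camera calls.

## Working session

There is one attempt and no reset: what is moved stays moved. The work goes in short steps, Python scripts to look and compute and a tool call to move; the robot and the scene stay as the last step left them, time stands still between calls to the robot, and variables do not carry over. Pictures are saved under pics/ and viewed, at most 10 in all, crops included, and the job is handed in when it is done.

Besides the shell and the picture viewer there is one more tool, called after ">>>" by a JSON object that holds its "method" and its "body". jog_arm: Moves the arm, as the interface text tells. Its arguments: {"type":"object","properties":{"linear":{"type":"array","items":{"type":"array","items":{"type":"number"}}},"delta_rot":{"type":"array","items":{"type":"array","items":{"type":"number"}}},"fingers":{"type":"number"},"grip_force":{"type":"number"}},"required":["linear","delta_rot"]}

```bash
mkdir -p pics
cat > h.py <<'E'
import numpy as np, cv2
from cell import arm
def shot(name,fn=None):
    c=arm.camera(name)
    if fn: cv2.imwrite('pics/'+fn,c['img'][:,:,::-1])
    return c
def ray(c,u,v):
    d=np.linalg.inv(np.array(c['camera_matrix']))@[u,v,1.]
    d=np.array(c['rotation'])@d
    return np.array(c['xyz'],float),d/np.linalg.norm(d)
def onz(c,u,v,z):
    o,d=ray(c,u,v); return o+d*(z-o[2])/d[2]
def tri(c1,p1,c2,p2):
    o1,d1=ray(c1,*p1);o2,d2=ray(c2,*p2)
    s=np.linalg.lstsq(np.stack([d1,-d2],1),o2-o1,rcond=None)[0]
    a=o1+d1*s[0];b=o2+d2*s[1]
    return (a+b)/2,np.linalg.norm(a-b)
E
python3 - <<'E'
from h import *
import pickle
cs={n:shot(n,n+'0.png') for n in('scene','top')}
pickle.dump(cs,open('c0.pkl','wb'))
for n in cs: print(n,cs[n]['xyz'],np.array(cs[n]['rotation']).round(2).tolist(),cs[n]['camera_matrix'])
print(arm.get_obs())
E
```

```text
scene [1361.33648036  167.76780089 1151.84725034] [-0.24, 0.55, 0.74, -0.3] [[496.01730158   0.         317.50309645]
 [  0.         496.01730158 234.70410605]
 [  0.           0.           1.        ]]
top [ 144.92333411  -89.3692869  1517.28966867] [0.07, -0.69, 0.71, -0.06] [[599.759433     0.         318.38109365]
 [  0.         599.759433   242.23242348]
 [  0.           0.           1.        ]]
{'t': 0.1, 'q': array([-1.38151420e+00,  2.07295413e-01,  1.54279098e+00, -2.70944581e-05,
        1.39351380e+00, -1.50503331e-01]), 'qd': array([-0.00152269, -0.003089  , -0.00337312, -0.00069109,  0.00068631,
        0.0002907 ]), 'effort': array([-1.11211539e-03, -3.71865070e+01, -2.82293075e+01,  6.99648843e-02,
        3.11359344e-02, -5.25652695e-05]), 'position': array([ 191.48846885, -541.45534041,  226.43878494]), 'orientation': array([-1.00331790e-03,  9.85602007e-01,  1.69078907e-01, -3.27911679e-05]), 'contact_force': array([ 0.57423401,  0.98473513, -0.21949944]), 'moment': array([-0.02629264, -0.0124369 , -0.04970017]), 'gripper_force': 0.0, 'finger_gap': 94.09848191060675}
```

View pics/scene0.png

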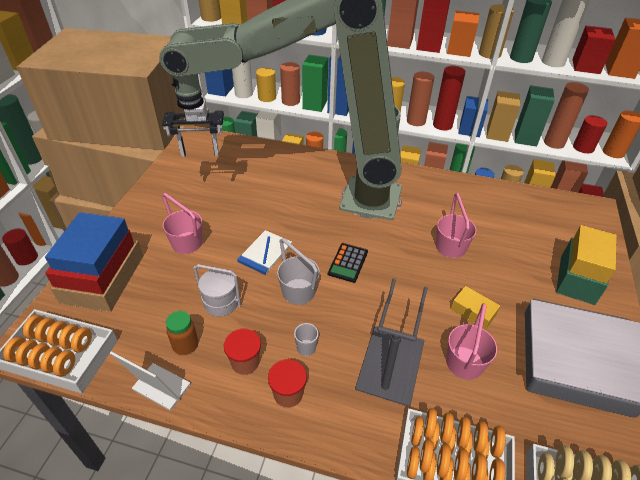

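View pics/top0.png

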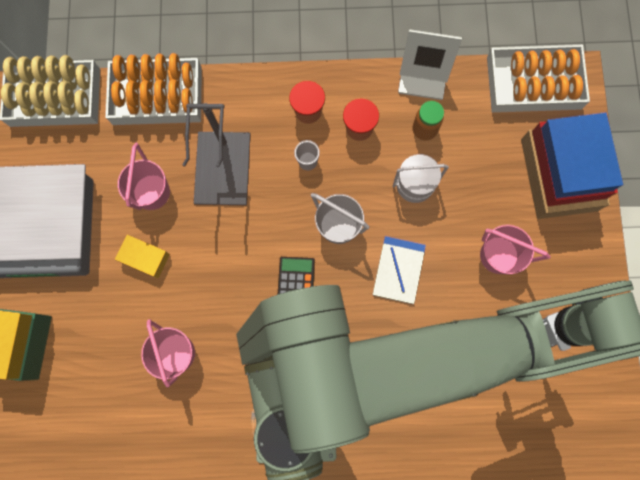

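The scene view shows the grey pail near (297,275), the tin near (218,288) and the stand with its prong tips near (392,283) and (425,290). In the top view the pail is near (340,218), the tin near (419,177) and the stand near (205,150). I'll zoom in on the pail and the stand.

Run:
```python
import pickle,cv2,numpy as np
cs=pickle.load(open('c0.pkl','rb'))
def crop(n,u,v,w,h,k):
    return cv2.resize(cs[n]['img'][v:v+h,u:u+w,::-1],None,fx=k,fy=k,interpolation=cv2.INTER_CUBIC)
a=crop('scene',260,230,80,60,5); b=crop('scene',360,270,80,60,5)
c=crop('top',300,185,80,60,5); d=crop('top',170,90,80,60,5)
cv2.imwrite('pics/z.png',np.vstack([np.hstack([a,b]),np.hstack([c,d])]))
```

```text
(no output)
```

View pics/z.png

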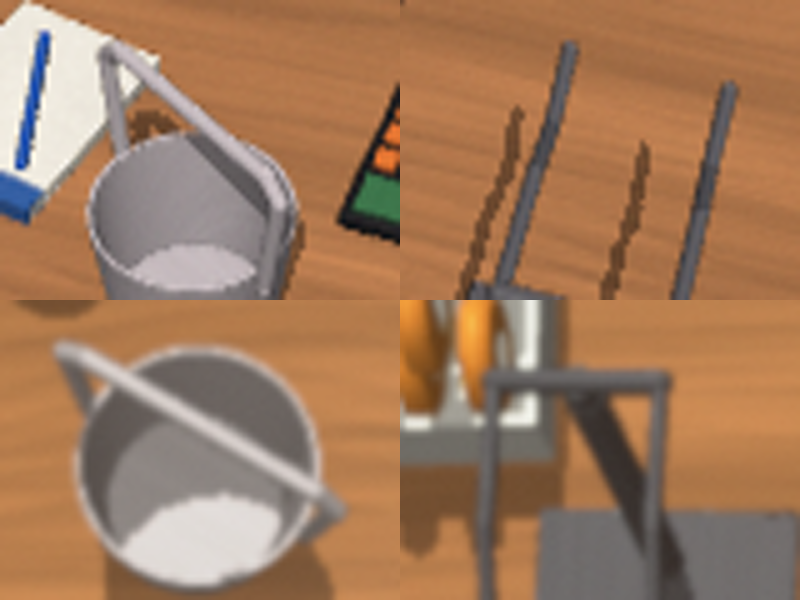

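```bash
sed -i "s/d=np.array(c\['rotation'\])@d/q=np.array(c['rotation']); d=(R.from_quat(np.roll(q,-1)).apply(d) if q.size==4 else q@d)/; 1a from scipy.spatial.transform import Rotation as R" h.py
python3 - <<'E'
from h import *
import pickle
cs=pickle.load(open('c0.pkl','rb'));s,t=cs['scene'],cs['top']
print(np.array(s['rotation']).shape)
for a,b in [((281.6,240),(367,227)),((315.6,270),(313.6,195))]:
    print('bar',*tri(s,a,t,b),onz(s,*a,170),onz(t,*b,170))
A,B=onz(s,394,279,252),onz(s,426,287.6,252)
print('tips scene',A,B,np.linalg.norm(A-B))
print('tips top',onz(t,222,165,252),onz(t,187,161,252))
A,B=onz(t,223,106,235),onz(t,188,106,235);print('corners top',A,B,np.linalg.norm(A-B))
# tin handle/body
print('tin',onz(t,419,172,101))
# base plate corners top
for p in [(201,131),(250,132),(195,203),(246,206)]: print('plate',onz(t,*p,10))
E
```

```text
(4,)
bar [ 439.54424193 -182.44775483  157.14015444] 3.7313502222326416 [ 451.22845934 -176.06762652  170.        ] [ 437.24313561 -183.36523645  170.        ]
bar [520.21287833 -60.33101011 157.07045174] 4.399901560704706 [530.75266292 -55.22763112 170.        ] [517.1374828  -62.73174936 170.        ]
tips scene [574.56838844 149.53255158 252.        ] [579.35501797 225.85694838 252.        ] 76.47434451881084
tips top [569.56521623 136.34745631 252.        ] [581.41599652 214.16047396 252.        ]
corners top [716.05039948 137.57783911 235.        ] [718.88870805 217.86136617 235.        ] 80.33368355243347
tin [ 586.17849027 -321.31862993  101.        ]
plate [747.33715458 235.97271131  10.        ]
plate [740.01795138 105.14973003  10.        ]
plate [549.76834775 249.63879923  10.        ]
plate [537.47886718 116.64941097  10.        ]
```

Run:
```python
import pickle,cv2,numpy as np
cs=pickle.load(open('c0.pkl','rb'))
def crop(n,u,v,w,h,k):
    return cv2.resize(cs[n]['img'][v:v+h,u:u+w,::-1],None,fx=k,fy=k,interpolation=cv2.INTER_CUBIC)
a=crop('scene',350,270,80,120,5); d=crop('top',170,90,80,120,5)
cv2.imwrite('pics/z2.png',np.hstack([a,d]))
```

```text
(no output)
```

View pics/z2.png

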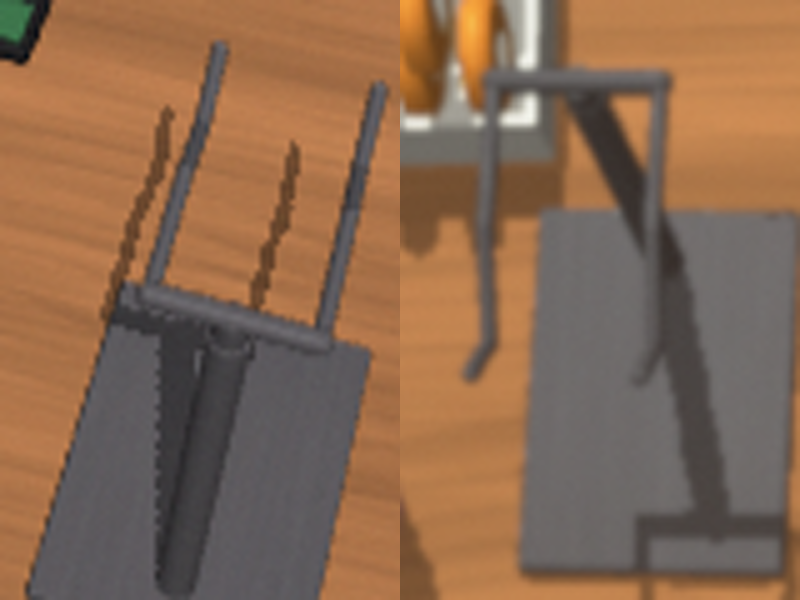

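Prong tips in the crop: scene (393.8,279) and (425.8,287.6), top (218,166) and (184,165.6). I'll check camera consistency using the near plate corners and the dips.

Run:
```python
from h import *
import pickle
cs=pickle.load(open('c0.pkl','rb'));s,t=cs['scene'],cs['top']
P={'tip-':((393.8,279.5),(218.2,166)),'tip+':((425.8,287.8),(184.2,165.5)),
'bend-':((390.6,294),(222,158)),'bend+':((421.5,306),(188,158)),
'corner-':((380,328),(223.4,106)),'corner+':((414.5,338),(188,106)),
'plate-':((372.5,331.5),(246.4,204.4)),'plate+':((424,340.5),(194.4,204.4))}
for k,(a,b) in P.items():
    p,e=tri(s,a,t,b);print(k,p.round(1),round(e,1),end=' ')
    if 'plate' in k: print(onz(s,*a,10).round(1),onz(t,*b,10).round(1))
    else: print()
# pail rim ellipse centers
print('rim',onz(t,300+198/5,185+170/5,90), 'scene',onz(s,260+193/5,230+217/5,90))
print('rim left/right', onz(t,300+77/5,185+165/5,90),onz(t,300+322/5,185+165/5,90))
```

```text
tip- [569.9 147.7 244.3] 3.0 
tip+ [573.7 224.1 244. ] 3.8 
bend- [596.4 145.5 220.2] 6.8 
bend+ [602.8 223.5 210.3] 3.1 
corner- [713.4 139.4 239.9] 7.2 
corner+ [716.9 218.3 239.2] 2.8 
plate- [548.4 118.4 -15.1] 1.1 [566.  118.9  10. ] [541.7 115.6  10. ]
plate+ [548.6 256.5  -0.6] 5.7 [555.3 258.5  10. ] [546.1 251.2  10. ]
rim [ 476.64520512 -123.04754185   90.        ] scene [ 488.89571493 -115.87456688   90.        ]
rim left/right [481.00780526 -64.06534719  90.        ] [ 477.24632929 -183.56679903   90.        ]
```

>>> {"method": "jog_arm", "body": {"linear": [[20,25,20],[50,65,35],[80,110,43],[110,155,43],[140,200,43],[170,245,43],[200,290,43],[230,335,43],[260,375,43],[280,405,43],[290,421,43],[290,421,43]], "delta_rot": [[0,0,2],[0,0,5],[0,0,9],[0,0,13],[0,0,17],[0,0,21],[0,0,25],[0,0,29],[0,0,33],[0,0,36],[0,0,37],[0,0,37]], "fingers": 1}}

```text
t: 1.6
position: [481.7, -120.0, 269.9]
orientation: [-0.0, 0.88, 0.474, -0.0]
contact_force: [0.1, 0.0, -0.0]
finger_gap: 94.0
gripper_force: 0.0
```

Run:
```python
from h import *
import pickle
cs={n:shot(n) for n in('scene','top')}
pickle.dump(cs,open('c1.pkl','wb'))
o=arm.get_obs(); print(o['t'],o['position'],o['orientation'],o['contact_force'],o['q'])
f=lambda n,u,v,w,h,k:cv2.resize(cs[n]['img'][v:v+h,u:u+w,::-1],None,fx=k,fy=k,interpolation=cv2.INTER_CUBIC)
cv2.imwrite('pics/z3.png',np.hstack([f('scene',240,165,100,150,4),f('top',290,150,100,150,4)]))
p=o['position'];Rm=R.from_quat(np.roll(o['orientation'],-1)).as_matrix()
for n,c in cs.items():
    for y in(-47,47):
        for z in (22,):
            X=p+Rm@[0,y,z]; d=R.from_quat(np.roll(c['rotation'],-1)).inv().apply(X-c['xyz']); k=c['camera_matrix']@d; print(n,y,z,X.round(0),(k[:2]/k[2]).round(1))
```

```text
1.7 [ 481.14613409 -121.38242542  270.01137183] [-2.21144844e-04  8.81054931e-01  4.73013611e-01 -5.32890275e-04] [-0.2228242   0.01238587  0.23713784] [-4.21344169e-01  5.75242830e-03  1.67395371e+00 -5.77403801e-04
  1.46288753e+00  1.64098240e-01]
scene -47 22 [442. -95. 248.] [310.6 223.1]
scene 47 22 [ 520. -147.  248.] [282.5 239.3]
top -47 22 [442. -95. 248.] [328.6 218.4]
top 47 22 [ 520. -147.  248.] [351.1 182.9]
```

View pics/z3.png

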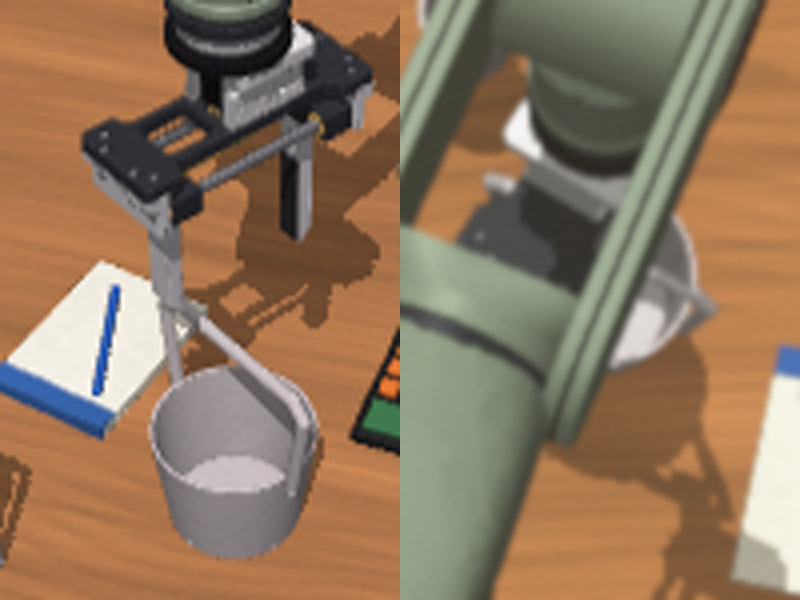

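>>> {"method": "jog_arm", "body": {"linear": [[0,0,-25],[0,0,-55],[0,0,-80],[0,0,-93],[0,0,-97],[0,0,-97]], "delta_rot": [[0,0,0],[0,0,0],[0,0,0],[0,0,0],[0,0,0],[0,0,0]]}}

```text
t: 2.45
position: [482.0, -121.6, 174.0]
orientation: [0.0, 0.881, 0.473, 0.0]
contact_force: [0.6, -0.2, 0.6]
finger_gap: 93.9
gripper_force: 0.0
```

>>> {"method": "jog_arm", "body": {"linear": [[0,0,0],[0,0,0],[0,0,0],[0,0,0],[0,0,0],[0,0,0],[0,0,0],[0,0,0]], "delta_rot": [[0,0,0],[0,0,0],[0,0,0],[0,0,0],[0,0,0],[0,0,0],[0,0,0],[0,0,0]], "fingers": -1, "grip_force": 30}}

```text
t: 3.45
position: [481.6, -121.1, 173.4]
orientation: [-0.0, 0.881, 0.473, -0.0]
contact_force: [0.4, 0.2, -0.5]
finger_gap: 17.2
gripper_force: 0.0
```

>>> {"method": "jog_arm", "body": {"linear": [[0,0,0],[0,0,0],[0,0,0],[0,0,0]], "delta_rot": [[0,0,0],[0,0,0],[0,0,0],[0,0,0]]}}

```text
t: 3.95
position: [481.7, -121.2, 173.4]
orientation: [0.0, 0.881, 0.473, 0.0]
contact_force: [0.3, -0.2, -0.1]
finger_gap: 9.2
gripper_force: 30.0
```

>>> {"method": "jog_arm", "body": {"linear": [[0,0,5],[0,0,15],[0,0,35],[0,0,60],[0,0,85],[0,0,102],[0,0,108],[0,0,108]], "delta_rot": [[0,0,0],[0,0,0],[0,0,0],[0,0,0],[0,0,0],[0,0,0],[0,0,0],[0,0,0]]}}

```text
t: 4.95
position: [481.5, -121.1, 281.4]
orientation: [-0.0, 0.881, 0.473, -0.0]
contact_force: [0.3, 0.3, -2.8]
finger_gap: 8.9
gripper_force: 30.0
```

>>> {"method": "jog_arm", "body": {"linear": [[0,10,0],[0,30,0],[0,60,0],[0,100,0],[0,140,0],[0,180,0],[0,220,0],[0,260,0],[0,290,0],[0,306,0],[0,313,0],[0,313,0]], "delta_rot": [[0,0,1],[0,0,3],[0,0,6],[0,0,10],[0,0,14],[0,0,18],[0,0,22],[0,0,26],[0,0,28],[0,0,29],[0,0,30],[0,0,30]]}}

```text
t: 6.45
position: [481.5, 191.6, 281.1]
orientation: [0.0, 0.729, 0.685, -0.0]
contact_force: [0.1, 0.5, -1.6]
finger_gap: 9.2
gripper_force: 30.0
```

Run:
```python
from h import *
import pickle
cs={n:shot(n) for n in('scene','top')}
pickle.dump(cs,open('c2.pkl','wb'))
o=arm.get_obs(); print(o['t'],o['position'],o['orientation'],o['contact_force'])
f=lambda n,u,v,w,h,k:cv2.resize(cs[n]['img'][v:v+h,u:u+w,::-1],None,fx=k,fy=k,interpolation=cv2.INTER_CUBIC)
cv2.imwrite('pics/z4.png',np.hstack([f('scene',350,170,100,150,4),f('top',150,90,100,150,4)]))
p=o['position'];Rm=R.from_quat(np.roll(o['orientation'],-1)).as_matrix()
for n,c in cs.items():
    for x in(-62,62):
            X=p+Rm@[x,0,3]; d=R.from_quat(np.roll(c['rotation'],-1)).inv().apply(X-c['xyz']); k=c['camera_matrix']@d; print(n,X.round(0),(k[:2]/k[2]).round(1))
```

```text
6.55 [481.70671855 191.01179538 281.32839648] [ 1.49002077e-04  7.28954101e-01  6.84562489e-01 -3.08330204e-04] [ 0.63691631  0.54319739 -3.11521315]
scene [478. 129. 278.] [393.6 241.6]
scene [486. 253. 278.] [443.7 254.2]
top [478. 129. 278.] [223.  202.1]
top [486. 253. 278.] [165.5 200.4]
```

View pics/z4.png

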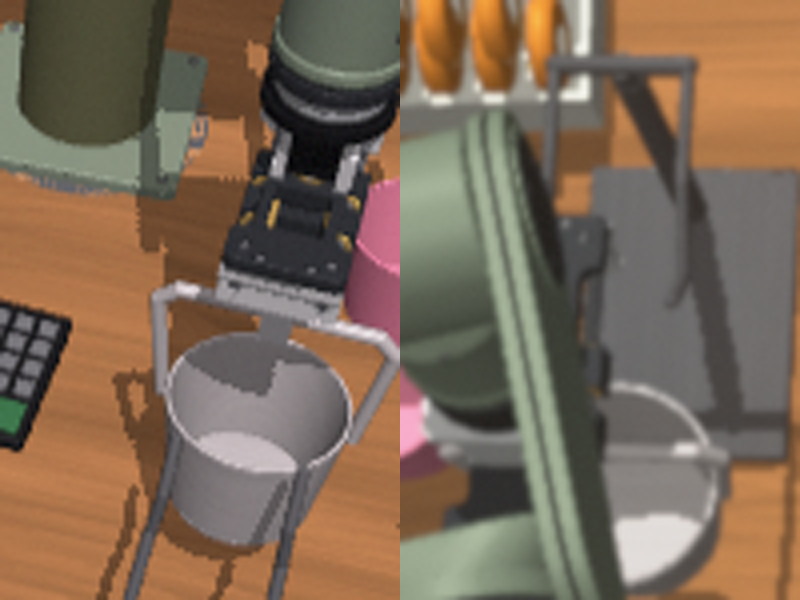

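>>> {"method": "jog_arm", "body": {"linear": [[5,0,0],[15,-1,0],[30,-2,0],[45,-3,0],[60,-4,0],[75,-5,0],[90,-5,0],[102,-6,0],[112,-6,0],[117,-6.5,0],[118.5,-6.5,0],[118.5,-6.5,0]], "delta_rot": [[0,0,0],[0,0,0],[0,0,0],[0,0,0],[0,0,0],[0,0,0],[0,0,0],[0,0,0],[0,0,0],[0,0,0],[0,0,0],[0,0,0]]}}

```text
t: 8.05
position: [599.9, 185.4, 281.5]
orientation: [-0.0, 0.729, 0.685, -0.0]
contact_force: [-0.5, -0.4, -2.0]
finger_gap: 8.9
gripper_force: 30.0
```

Run:
```python
from h import *
cs={n:shot(n) for n in('scene','top')}
o=arm.get_obs(); print(o['t'],o['position'],o['contact_force'])
f=lambda n,u,v,w,h,k:cv2.resize(cs[n]['img'][v:v+h,u:u+w,::-1],None,fx=k,fy=k,interpolation=cv2.INTER_CUBIC)
cv2.imwrite('pics/z5.png',np.hstack([f('scene',350,230,100,150,4),f('top',150,90,100,150,4)]))
```

```text
8.15 [599.8183907  185.45060785 281.56120516] [-0.63165755  0.67646363 -2.16779071]
```

View pics/z5.png

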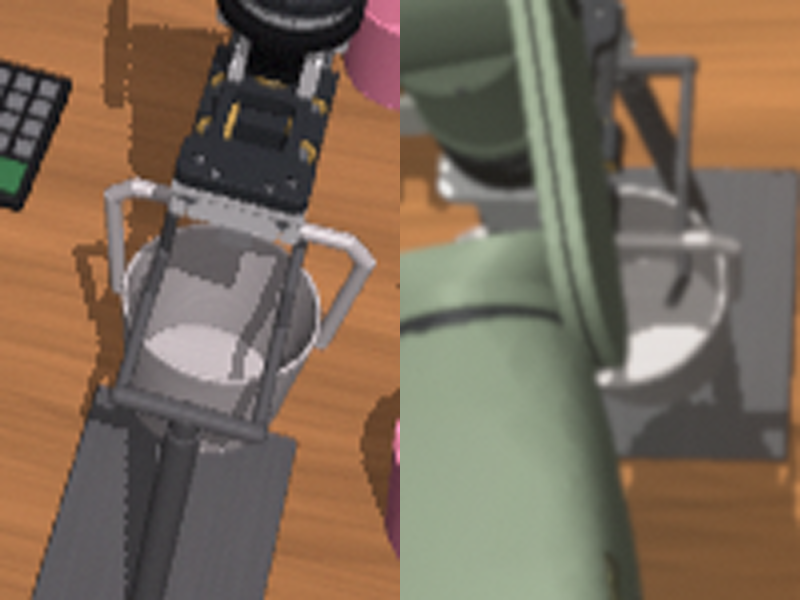

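>>> {"method": "jog_arm", "body": {"linear": [[0,0,-4],[0,0,-10],[0,0,-16],[0,0,-22],[0,0,-28],[0,0,-34],[0,0,-38],[0,0,-41],[0,0,-43],[0,0,-44],[0,0,-44]], "delta_rot": [[0,0,0],[0,0,0],[0,0,0],[0,0,0],[0,0,0],[0,0,0],[0,0,0],[0,0,0],[0,0,0],[0,0,0],[0,0,0]]}}

```text
t: 9.52
position: [600.2, 185.4, 237.5]
orientation: [0.0, 0.729, 0.685, 0.0]
contact_force: [-0.2, 0.1, -2.8]
finger_gap: 8.7
gripper_force: 30.0
```

>>> {"method": "jog_arm", "body": {"linear": [[0,0,-1],[0,0,-2],[0,0,-3],[0,0,-3]], "delta_rot": [[0,0,0],[0,0,0],[0,0,0],[0,0,0]]}}

```text
t: 10.02
position: [600.6, 185.4, 234.8]
orientation: [0.0, 0.729, 0.685, 0.001]
contact_force: [0.5, -0.4, -0.7]
finger_gap: 9.0
gripper_force: 30.0
```

>>> {"method": "jog_arm", "body": {"linear": [[0,0,-0.5],[0,0,-1],[0,0,-1]], "delta_rot": [[0,0,0],[0,0,0],[0,0,0]]}}

```text
t: 10.4
position: [600.9, 185.4, 234.3]
orientation: [0.001, 0.729, 0.685, 0.001]
contact_force: [1.9, 0.2, 1.7]
finger_gap: 9.2
gripper_force: 30.0
```

Run:
```python
from h import *
cs={n:shot(n) for n in('scene','top')}
o=arm.get_obs(); print(o['t'],o['position'],o['contact_force'],o['moment'])
f=lambda n,u,v,w,h,k:cv2.resize(cs[n]['img'][v:v+h,u:u+w,::-1],None,fx=k,fy=k,interpolation=cv2.INTER_CUBIC)
cv2.imwrite('pics/z6.png',np.hstack([f('scene',350,240,100,150,4),f('top',150,90,100,150,4)]))
```

```text
10.5 [600.88418475 185.38411925 234.25400861] [2.29478871 0.151353   1.24162933] [-0.06877851 -0.543105   -0.05997687]
```

View pics/z6.png

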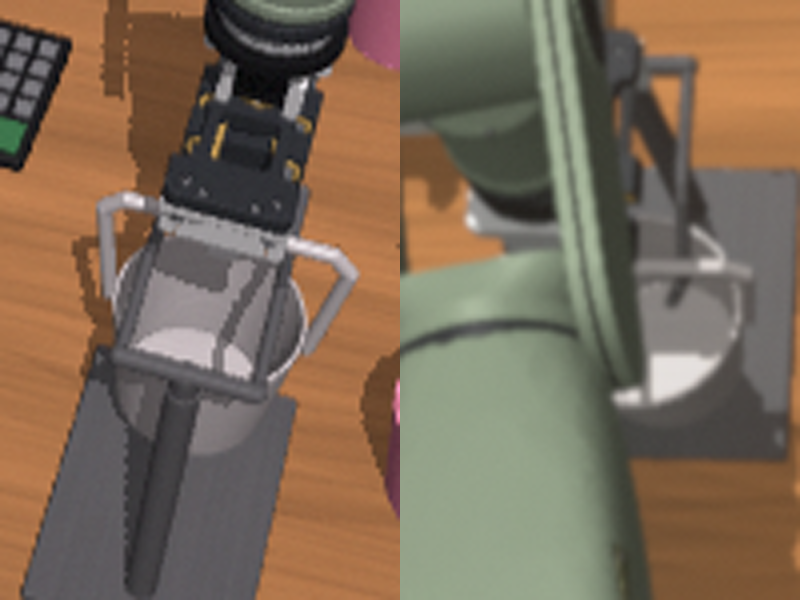

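>>> {"method": "jog_arm", "body": {"linear": [[0.7,0,0],[1.5,0,0],[1.5,0,0]], "delta_rot": [[0,0,0],[0,0,0],[0,0,0]]}}

```text
t: 10.88
position: [601.7, 185.4, 233.3]
orientation: [-0.0, 0.729, 0.685, 0.0]
contact_force: [1.4, -0.6, 1.5]
finger_gap: 9.0
gripper_force: 30.0
```

>>> {"method": "jog_arm", "body": {"linear": [[0,0,0],[0,0,0],[0,0,0],[0,0,0],[0,0,0],[0,0,0],[0,0,0],[0,0,0]], "delta_rot": [[0,0,0],[0,0,0],[0,0,0],[0,0,0],[0,0,0],[0,0,0],[0,0,0],[0,0,0]], "fingers": 0.2}}

```text
t: 11.88
position: [601.6, 185.4, 233.5]
orientation: [0.0, 0.729, 0.685, 0.0]
contact_force: [0.1, 0.2, -0.5]
finger_gap: 56.2
gripper_force: 0.0
```

>>> {"method": "jog_arm", "body": {"linear": [[0,0,3],[0,0,10],[0,0,20],[0,0,35],[0,0,50],[0,0,65],[0,0,80],[0,0,95],[0,0,110],[0,0,120],[0,0,120]], "delta_rot": [[0,0,0],[0,0,0],[0,0,0],[0,0,0],[0,0,0],[0,0,0],[0,0,0],[0,0,0],[0,0,0],[0,0,0],[0,0,0]]}}

```text
t: 13.25
position: [602.1, 185.5, 354.7]
orientation: [0.001, 0.729, 0.685, 0.001]
contact_force: [-0.0, 0.7, 0.4]
finger_gap: 56.5
gripper_force: 0.0
```

>>> {"method": "jog_arm", "body": {"linear": [[-10,0,0],[-30,0,0],[-60,0,0],[-90,0,0],[-120,0,0],[-150,0,0],[-170,0,0],[-180,0,0],[-180,0,0],[-180,0,0],[-180,0,0],[-180,0,0]], "delta_rot": [[0,0,0],[0,0,0],[0,0,0],[0,0,0],[0,0,0],[0,0,0],[0,0,0],[0,0,0],[0,0,0],[0,0,0],[0,0,0],[0,0,0]]}}

```text
t: 14.75
position: [422.0, 185.3, 353.2]
orientation: [-0.0, 0.729, 0.685, -0.0]
contact_force: [0.2, -0.9, 0.0]
finger_gap: 56.5
gripper_force: 0.0
```

>>> {"method": "jog_arm", "body": {"linear": [[0,0,0],[0,0,0],[0,0,0],[0,0,0],[0,0,0],[0,0,0],[0,0,0],[0,0,0],[0,0,0],[0,0,0],[0,0,0],[0,0,0]], "delta_rot": [[0,0,0],[0,0,0],[0,0,0],[0,0,0],[0,0,0],[0,0,0],[0,0,0],[0,0,0],[0,0,0],[0,0,0],[0,0,0],[0,0,0]]}}

```text
t: 16.25
position: [421.6, 185.4, 353.5]
orientation: [0.0, 0.729, 0.685, 0.0]
contact_force: [0.3, -0.9, -0.2]
finger_gap: 56.2
gripper_force: 0.0
```

Run:
```python
from h import *
a=shot('scene')['img'].astype(int)
for _ in range(6): b=shot('scene')['img']
o=arm.get_obs(); print(o['t'],o['position'],o['contact_force'],'motion px',(abs(a-b).max(2)>40)[230:390,340:450].sum())
t=shot('top')['img']
f=lambda i,u,v,w,h,k:cv2.resize(i[v:v+h,u:u+w,::-1],None,fx=k,fy=k,interpolation=cv2.INTER_CUBIC)
cv2.imwrite('pics/z7.png',np.hstack([f(b,190,220,260,180,1.54),f(b,350,240,100,69,4),])) if 0 else cv2.imwrite('pics/z7.png',np.hstack([f(b,350,240,100,150,4),f(t,150,90,100,150,4)]))
```

```text
16.6 [421.62989803 185.37877614 353.44801394] [0.56174137 0.60332518 0.56055728] motion px 0
```

View pics/z7.png

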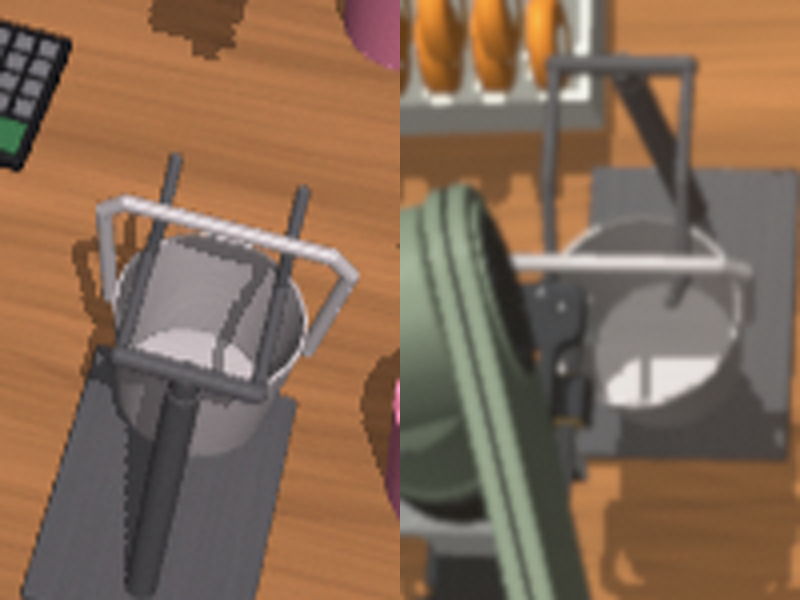

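The pail hangs on both prongs: the bar crosses them at about (390,293) and (422,302) in the scene view. It isn't moving, and the gripper is clear.

```bash
python3 -c "
from cell import arm
print(arm.job_done())"
```

```text
the job is handed in; nothing more can be done
None
```

The steel pail hangs still with its handle bar in both prongs of the stand, the gripper is clear of it, I never moved the arm to the lidded tin, and the job was handed in at about 17 s.

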